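Hold a bayonet pilot lamp at the half-way test mark

ROBOT

A 6-joint arm with a two-finger parallel gripper is mounted at the origin on the work surface. World frame = base frame: x ahead of the robot, y to its left, z up, the work surface at z = 0. Lengths are in m, angles in rad, forces in N, time in s.
With the tool pointing down it reaches from about 0.35 to 0.775 m from the base axis. Payload 5.5 kg.
Tool frame: the origin (TCP) lies midway between the tips of the shut fingers; the grasp point (between the pads) lies 19 mm behind it; z points along the fingers, y is the line along which they close (so a half turn about z gives the same grasp; the last joint's range is limited). The gripper opens to 85 mm and grips with 20 to 120 N. Pads are 22 mm wide; open, the fingers measure 114 mm over their backs; the gripper's body (76 mm by 85 mm) begins 54 mm behind the grasp point. The pads swing forward as they close: fully open they stand 13 mm farther back than shut.
Start: joints at [-1.289, 0.313, 0.046, 1.304, 0, 1.431], TCP at [0.235, -0.525, 0.231] pointing down, gripper open.
Joint ranges: [-2.76, 2.76], [-0.86, 1.69], [-1.03, 1.26], [-2.2, 2.34], [-1.47, 1.5], [-3.14, 3.14]. Speed limits (rad/s): [2.57, 2.57, 3.14, 3.14, 3.14, 3.14].

INTERFACE

Orientations are given as a unit quaternion [w, x, y, z].
In Python, from workcell import telemetry, imaging, env gives the robot as it stands. The module is installed in compiled form; this text tells all that it offers.
- The arm moves only by the tool step_arm, never from a script. Its argument "moves" is a list of rows, each a list of 3 entries, a list of its own where there are three numbers: the shift along the tool's x, y, z in mm, then the turn, a rotation vector about the tool's x, y, z in rad, then the finger opening in mm, from 0 to 85.4. A call has 1 to 8 rows; each row is the pose to reach, as a shift and turn from the pose commanded when the call began, along the tool's axes at that moment; what a row does not reach only later rows make up. A row lasts 1/12 s, in which the tool goes at most 41.7 mm and 7.16 degrees, less where a joint would pass 70% of its speed; a pose out of reach is approached as far as the arm can. A call with a gripper value outside its range is refused whole. The fingers move at their own pace and stop on an object; "grip_force" is the grip in N (left out, the last holds). Time passes only in rows, so rows that repeat a pose let the fingers close. It gives the time, the measured TCP pose, the force, the opening and the grip force at its end, in the units of the state.
- telemetry.get_state(): the state, without advancing time (a new reading comes with each control period).
- imaging.read_camera(name): name is "scene" or "top" or "wrist"; returns the picture (400x640x3 uint8, red, green, blue); there is no depth.
- imaging.camera_params(name): a dict with "camera_matrix" (3x3 intrinsics, pixels), "pose" (4x4, takes a point from camera to world coordinates). Camera axes: x right, y up, looking along -z (the intrinsics and any distortion apply to the point x, -y, -z); pixel columns grow to the right and rows downward; lengths in m; the calibration is good to about 2 mm. The wrist camera is an equidistant fisheye: a pixel r from the principal point sees the ray r / f radians off the axis. A picture is of the moment at which its call begins: read the wrist's pose just before it. camera_params takes no time and is no camera call; for the wrist camera it gives the pose at the moment of the call.
- env.hand_in(): hands the job in; it is judged then, once.
The state is a dict: "clock": time; "joint_pos": joint angles; "qvel": joint speeds; "tau": joint torques, N m; "tcp_pos": TCP position; "orientation": TCP orientation; "wrist_force": force on the tool from outside, world axes, zero at the start; "ft_torque": the same for the moment, N m; "finger_gap": finger opening in m; "grip_force": force on a finger pad.
Only numpy, scipy, OpenCV 4.12 (cv2) and the standard library are available. Lean on these libraries where they do the work, as an engineer would, in place of code of your own. Each camera call takes 0.05 s, during which the arm holds its last target. There are 200 camera calls.

TASK

Plug the black pilot lamp down into the square ceramic lampholder, lugs through the two gaps until its flange is fully home, then twist it clockwise (seen from above) 45 degrees to the single-dash half-way marks, where the test contacts meet, without taking it on to the lock click at the double dashes. A spring would turn it back, so do not let go: finish while still gripping the lamp steadily there, fully down. Leave the other things on the shelf where they are.

Things in the scene. Friction and masses are not known exactly. Their poses are not given: they have to be found in the camera images.
- lamp: Loose pilot lamp, 130 g (70 to 135 %), standing upright; origin: centre of its underside, z up. Brass foot 37 mm across, 0 to 20 mm high, with two lugs along +x and -x, 9 mm wide, out to 26 mm from the axis, 2 to 9 mm high. Bright flange 52 mm across, 20 to 24 mm high, with black pointers along +x and -x out to 32 mm. Fits the holder either way round (half turn).
- lamp_grip (a point): Point on the lamp's axis 46 mm above its underside, in its black grip block: 40 mm along the lamp's x, 28 mm along its y, 24 to 60 mm high; grip it by the two flat faces that look to +y and -y. A glass dome 25 mm across stands on the block, up to 72 mm.
- holder: Fixed white ceramic block 100 x 100 mm, 37 mm high; origin: centre of its underside, on the well's axis, z up. Black dashes on its top, 35 to 47 mm from the axis: single ones 45 degrees clockwise (seen from above, negative yaw) of the holder's +x and -x (half way), double ones at 90 degrees (lock).
- holder_rim (a point): Centre of the mouth, 45 mm above the holder's origin, on top of a steel rim 8 mm deep. Opening 40 mm across; two gaps for the lugs, 15 mm wide, run along the holder's +x and -x to 29 mm from the axis. Below the rim the well is 58 mm across. Home: the flange rests on the rim, lamp's origin 25 mm above the holder's; only then can it turn, clockwise only, with the lugs under the rim.
- rotor (a joint): Sprung brass rotor in the well that the lugs turn: radians clockwise from its rest, 0 = in line with the gaps, stop at 1.48. A torsion spring of 0.12 N m/rad turns it back towards 0 (friction may stop it at about 0.25). The lugs have up to 0.13 rad of play in it, so it reads up to 0.13 less than the lamp has turned. Detent rollers stiffen the turn from about 58 degrees of the lamp; click at about 90.
- screwdriver: Loose screwdriver with an orange handle, 170 mm, lying in the middle; leave alone. Origin: under its middle.
- led_panel: Loose round white LED panel, 120 mm in diameter, 18 mm high, lying flat; leave alone. Origin: centre of the underside.
- insulator: Loose waisted white ceramic insulator, 52 mm in diameter, 50 mm high; leave alone. Origin: centre of the underside.
- jar: Loose glass jar with a steel cap, 60 mm in diameter, 75 mm high; leave alone. Origin: centre of the underside.
- junction_box: Loose grey plastic box, 110 x 80 x 50 mm; leave alone. Origin: centre of the underside.
Things that resemble listed ones, but are neither listed nor needed, are in the scene too. What is shaped like the lamp but green is not meant. Leave any blue look-alike of the holder alone.

How it is judged:
On the way, in this order (a step that is already met when the one before it is completed fails the run):
1. the lamp is picked up clear of the shelf (height (world z) of lamp above 0.06 m and contact force between the fingers and lamp above 0.5 N), for 0.1 s.
2. the lamp is plugged in: lugs through the gaps, flange home on the rim, not yet turned (z of lamp in the frame of holder between 0.021 and 0.0285 m and horizontal distance between lamp and holder below 0.005 m and angle between lamp's own z axis and vertical below 0.1 rad and value of joint rotor below 0.3 rad), for 0.05 s.
At the end, for the whole second after the job is handed in: The lamp is fully home in the holder (origin 21 to 28.5 mm above the holder's, within 5 mm of its axis, tilted under 0.1 rad), turned clockwise 35 to 55 degrees from the gaps with the rotor at 0.42 to 1.0 rad and still (under 0.1 rad/s), and the fingers are still gripping it (over 1 N) (z of lamp in the frame of holder between 0.021 and 0.0285 m and horizontal distance between lamp and holder below 0.005 m and angle between lamp's own z axis and vertical below 0.1 rad and angle between the x axis of lamp and the x axis of holder, either way round between 0.61075 and 0.95975 rad and value of joint rotor between 0.42 and 1 rad and velocity of joint rotor between -0.1 and 0.1 rad/s and contact force between the fingers and lamp above 1 N); the arm keeps its last pose, push and grip.
It fails at once if the lamp is turned on towards the lock click (rotor past 1.15 rad) (value of joint rotor above 1.15 rad).
It fails at once if another loose thing (screwdriver, LED panel, insulator, jar, junction box) is moved more than 30 mm (distance of any of screwdriver, led_panel, insulator, jar, junction_box from where it was at the start of the episode above 0.03 m).
It also fails if it takes over 48 s, if anything falls off the work surface, if the arm or the gripper's body presses on something with over 40 N, if the wrist force passes 120 N, or if a joint passes its speed limit or range.

## Working session

There is one attempt and no reset: what is moved stays moved. The work goes in short steps, Python scripts to look and compute and a tool call to move; the robot and the scene stay as the last step left them, time stands still between calls to the robot, and variables do not carry over. Pictures are saved under pics/ and viewed, at most 10 in all, crops included, and the job is handed in when it is done.

Besides the shell and the picture viewer there is one more tool, called after "Request:" as a command line: name --argument value ..., lists and objects as JSON in quotes. step_arm: Moves the arm, as the interface text tells. Its arguments: {"type":"object","properties":{"moves":{"type":"array"},"grip_force":{"type":"number"}},"required":["moves"]}

```bash
mkdir -p pics; cat > h.py <<'E'
import numpy as np, cv2
from workcell import telemetry, imaging, env
def px2w(name,u,v,z,P=None):
    P=P or imaging.camera_params(name);K=np.array(P["camera_matrix"]);T=np.array(P["pose"])
    a=(u-K[0,2])/K[0,0];b=(v-K[1,2])/K[1,1]
    if name=="wrist":
        r=np.hypot(a,b);s=np.sin(r)/r if r>1e-9 else 1;d=np.array([a*s,-b*s,-np.cos(r)])
    else: d=np.array([a,-b,-1.])
    d=T[:3,:3]@d;o=T[:3,3]
    return o+d*(z-o[2])/d[2]
def snap(name,f):
    P=imaging.camera_params(name);im=imaging.read_camera(name);cv2.imwrite(f"pics/{f}.png",im[:,:,::-1]);np.save(f"pics/{f}.npy",P);return im
E
python3 - <<'E'
from h import *
for n in("top","scene"): snap(n,n);P=imaging.camera_params(n);print(P)
print(telemetry.get_state())
E
```

```text
{'camera_matrix': array([[471.31536767,   0.        , 317.59458239],
       [  0.        , 471.31536767, 203.82218732],
       [  0.        ,   0.        ,   1.        ]]), 'pose': array([[ 1.30606891e-03,  9.92758380e-01, -1.20121159e-01,
         4.27159254e-01],
       [-9.99963800e-01,  2.86590968e-04, -8.50396430e-03,
        -6.49292819e-02],
       [-8.40795619e-03,  1.20127917e-01,  9.92722816e-01,
         1.36637797e+00],
       [ 0.00000000e+00,  0.00000000e+00,  0.00000000e+00,
         1.00000000e+00]])}
{'camera_matrix': array([[495.29223854,   0.        , 324.03023329],
       [  0.        , 495.29223854, 200.16937325],
       [  0.        ,   0.        ,   1.        ]]), 'pose': array([[-7.68110938e-01, -4.49366705e-01,  4.56152552e-01,
         1.30325973e+00],
       [ 6.40316594e-01, -5.39602704e-01,  5.46647585e-01,
         8.03443341e-01],
       [ 4.95926371e-04,  7.11968037e-01,  7.02211697e-01,
         1.14883662e+00],
       [ 0.00000000e+00,  0.00000000e+00,  0.00000000e+00,
         1.00000000e+00]])}
{'clock': 0.1, 'joint_pos': array([-1.28858946e+00,  3.13930256e-01,  4.50757955e-02,  1.30358506e+00,
        2.75440473e-05,  1.43118639e+00]), 'qvel': array([-0.00052384, -0.00132442,  0.00233231,  0.0004909 , -0.00032973,
        0.00170052]), 'tau': array([ 2.33463310e-03, -4.81725204e+01,  2.99244493e+01,  1.26958548e-02,
       -2.02106935e-04, -7.62782605e-06]), 'tcp_pos': array([ 0.23528123, -0.52416025,  0.23048835]), 'orientation': array([-8.20489234e-04,  9.77840818e-01,  2.09348179e-01, -4.47918524e-05]), 'wrist_force': array([-0.6277806 , -0.79816314, -1.34407606]), 'ft_torque': array([-0.02327933, -0.01656401,  0.0512717 ]), 'grip_force': 0.0, 'finger_gap': 0.08554167181611616}
```

View pics/top.png

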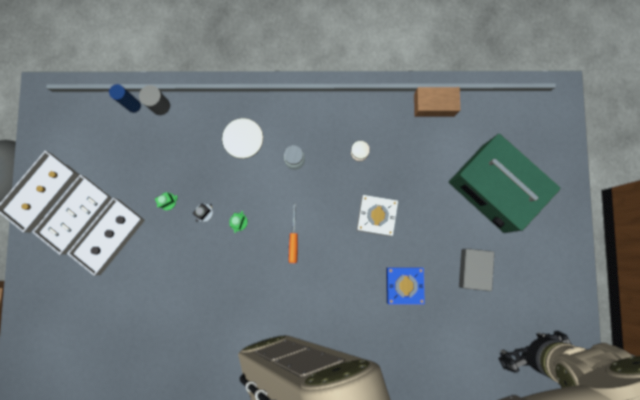

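View pics/scene.png

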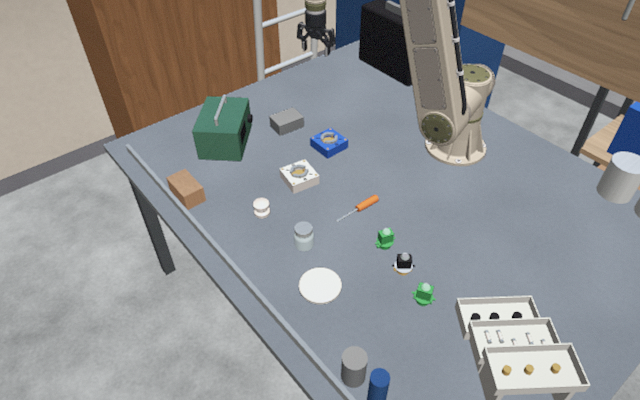

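Candidates in top view: lamps are green (166,201), black (203,212) and green (238,222), with black knobs in the tray at about (108,235). Holders are white (378,215) and blue (406,286). I choose the black lamp and the white holder, and check both in one crop.

```bash
python3 - <<'E'
from h import *
im=cv2.imread("pics/top.png")
a=cv2.resize(im[192:232,183:223],(400,400),interpolation=cv2.INTER_CUBIC)
b=cv2.resize(im[190:240,353:403],(400,400),interpolation=cv2.INTER_CUBIC)
cv2.imwrite("pics/crop1.png",np.hstack([a,b]))
print(px2w("top",203,212,.04),px2w("top",378,215,.045))
E
```

```text
[0.56420858 0.27125757 0.04      ] [ 0.55542452 -0.22357915  0.045     ]
```

View pics/crop1.png

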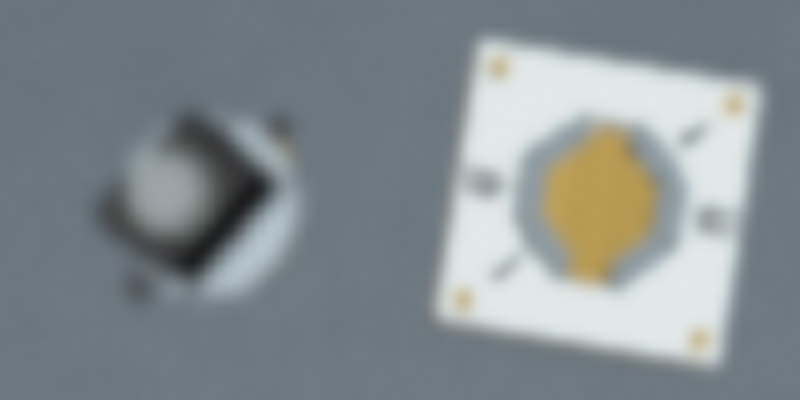

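The black lamp has its pointers at (211.3,205.0) and (196.7,220.8). On the white holder, the gaps run roughly along image up/down, and the single dashes are up-right and down-left (45° clockwise). Next I compute coarse poses.

```bash
python3 - <<'E'
from h import *
f=lambda p,z:px2w("top",*p,z)
a=f((211.3,205.0),.022);b=f((196.7,220.8),.022)
print("lamp",(a+b)/2,np.linalg.norm(a-b),np.degrees(np.arctan2(*(a-b)[1::-1])))
c=[f((353+(x-400)/8,190+y/8),.037) for x,y in[(480,38),(762,82),(720,368),(437,320)]]
print("holder",sum(c)/4,[np.linalg.norm(c[i]-c[i-1]) for i in range(4)])
for d in (c[0]-c[3],c[1]-c[2],c[0]-c[1],c[3]-c[2]):print(np.degrees(np.arctan2(d[1],d[0])))
g=f((379.3,206.3),.045)-f((377,225),.045);print("gap",np.degrees(np.arctan2(g[1],g[0])))
from scipy.spatial.transform import Rotation as R
s=telemetry.get_state();q=s["orientation"];print(R.from_quat(q[[1,2,3,0]]).as_matrix().round(3))
P=imaging.camera_params("wrist");T=np.eye(4);T[:3,:3]=R.from_quat(q[[1,2,3,0]]).as_matrix();T[:3,3]=s["tcp_pos"]
print(np.linalg.inv(T)@P["pose"],P["camera_matrix"])
E
```

```text
lamp [0.56351438 0.2728234  0.022     ] 0.06110451386756303 -41.6923132115311
holder [ 0.55572562 -0.2244259   0.037     ] [np.float64(0.1016703809224884), np.float64(0.1010961683972913), np.float64(0.10280374617726902), np.float64(0.10074782552908902)]
-9.155202704065381
-9.350811082077406
81.03334791233229
80.38978508810435
gap -7.769996116129523
[[ 0.912  0.409 -0.   ]
 [ 0.409 -0.912  0.002]
 [ 0.    -0.002 -1.   ]]
[[ 9.61117548e-05  9.53952408e-01  2.99957987e-01  7.54709974e-02]
 [ 9.99999094e-01 -4.94371882e-04  1.25182724e-03  7.10799842e-05]
 [ 1.34247440e-03  2.99957595e-01 -9.53951591e-01 -1.42483447e-01]
 [ 0.00000000e+00  0.00000000e+00  0.00000000e+00  1.00000000e+00]] [[309.70691629   0.         316.97556167]
 [  0.         309.70691629 193.71689219]
 [  0.           0.           1.        ]]
```

```bash
cat >> h.py <<'E'
from scipy.spatial.transform import Rotation as R
def goto(x,y,z,t,s=None):
    s=s or telemetry.get_state();q=s["orientation"];A=R.from_quat(q[[1,2,3,0]])
    t=np.radians(t);B=R.from_matrix(np.array([[np.cos(t),np.sin(t),0],[np.sin(t),-np.cos(t),0],[0,0,-1]]))
    d=A.inv().apply(np.array([x,y,z])-s["tcp_pos"])*1e3;r=(A.inv()*B).as_rotvec()
    M=A.as_matrix();print("clk",s["clock"],"tcp",s["tcp_pos"].round(4),"t",np.degrees(np.arctan2(M[1,0],M[0,0])).round(2),"F",s["wrist_force"].round(1),"| shift",d.round(1),"turn",r.round(4))
E
python3 -c "
from h import *
goto(.5635,.2728,.2,138)"
```

```text
clk 0.1 tcp [ 0.2353 -0.5242  0.2305] t 24.17 F [-0.6 -0.8 -1.3] | shift [ 625.7 -592.7   31.6] turn [-8.0000e-04 -1.8000e-03 -1.9867e+00]
```

Request:
step_arm --moves '[[[240,-228,10],[0,0,-0.95],85],[[240,-228,10],[0,0,-0.95],85],[[240,-228,10],[0,0,-0.95],85],[[240,-228,10],[0,0,-0.95],85],[[240,-228,10],[0,0,-0.95],85],[[240,-228,10],[0,0,-0.95],85],[[240,-228,10],[0,0,-0.95],85],[[240,-228,10],[0,0,-0.95],85]]'

```text
clock: 0.77
tcp_pos: [0.361, -0.2161, 0.221]
orientation: [-0.0, 0.772, 0.635, 0.0]
wrist_force: [0.2, -1.1, -0.6]
finger_gap: 0.0851
grip_force: 0.0
```

```bash
python3 -c "
from h import *
goto(.5635,.2728,.2,138)"
```

```text
clk 0.7667 tcp [ 0.361  -0.2161  0.221 ] t 78.91 F [ 0.2 -1.1 -0.6] | shift [518.7 104.7  21.2] turn [-1.0000e-04 -4.0000e-04 -1.0312e+00]
```

Request:
step_arm --moves '[[[518,105,21],[0,0,-1.02],85],[[518,105,21],[0,0,-1.02],85],[[518,105,21],[0,0,-1.02],85],[[518,105,21],[0,0,-1.02],85],[[518,105,21],[0,0,-1.02],85],[[518,105,21],[0,0,-1.02],85],[[518,105,21],[0,0,-1.02],85],[[518,105,21],[0,0,-1.02],85]]'

```text
clock: 1.43
tcp_pos: [0.4905, 0.0908, 0.2077]
orientation: [-0.0, 0.372, 0.928, -0.0]
wrist_force: [1.0, -1.0, -0.2]
finger_gap: 0.0849
grip_force: 0.0
```

```bash
python3 -c "
from h import *
goto(.5635,.2728,.18,138)"
```

```text
clk 1.4333 tcp [0.4905 0.0908 0.2077] t 136.27 F [ 1.  -1.  -0.2] | shift [ 73.1 182.   27.7] turn [-0.0003 -0.     -0.0302]
```

Request:
step_arm --moves '[[[65,165,26],[0,0,0],85],[[65,165,26],[0,0,0],85],[[65,165,26],[0,0,0],85],[[65,165,26],[0,0,0],85],[[65,165,26],[0,0,0],85],[[65,165,26],[0,0,0],85],[[65,165,26],[0,0,0],85]]'

```text
clock: 2.02
tcp_pos: [0.5578, 0.2524, 0.1809]
orientation: [-0.001, 0.375, 0.927, -0.001]
wrist_force: [-0.5, -0.4, 0.8]
finger_gap: 0.0851
grip_force: 0.0
```

```bash
python3 - <<'E'
from h import *
goto(.5635,.2728,.15,138)
im=snap("wrist","w1")
cv2.imwrite("pics/w1c.png",cv2.resize(im[:,:,::-1][150:400,200:450],(600,600),interpolation=cv2.INTER_CUBIC))
E
```

```text
clk 2.0167 tcp [0.5578 0.2524 0.1809] t 135.98 F [-0.5 -0.4  0.8] | shift [10.1 18.6 30.9] turn [-0.0024 -0.0008 -0.0352]
```

View pics/w1c.png

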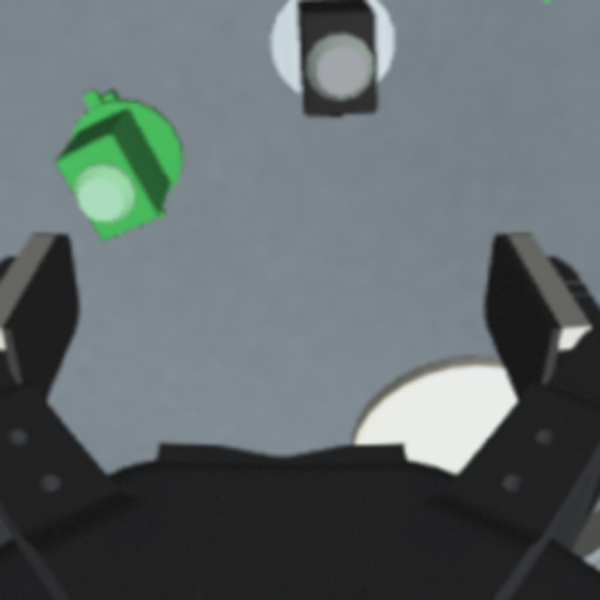

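The black lamp is at crop (340,60), full image about (342,175). Next is a zoomed crop of it.

```bash
python3 - <<'E'
import cv2
im=cv2.imread("pics/w1.png")
cv2.imwrite("pics/w1d.png",cv2.resize(im[130:210,300:380],(600,600),interpolation=cv2.INTER_CUBIC))
E
```

```text
(no output)
```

View pics/w1d.png

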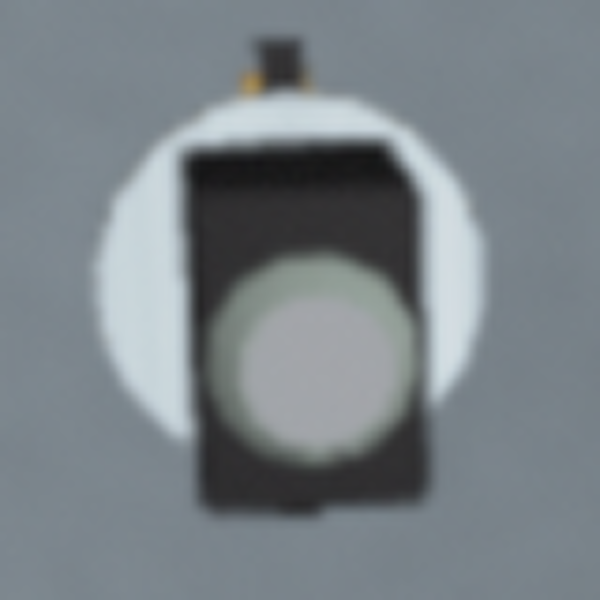

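```bash
python3 - <<'E'
from h import *
P=np.load("pics/w1.npy",allow_pickle=True).item()
f=lambda x,y,z:px2w("wrist",300+(x+.5)/7.5-.5,130+(y+.5)/7.5-.5,z,P)
c=[f(*p,.06) for p in[(192,195),(420,195),(428,500),(203,515)]]
print("top",(sum(c)/4).round(4),[np.linalg.norm(c[i]-c[i-1]).round(4) for i in range(4)])
ang=lambda d:np.degrees(np.arctan2(d[1],d[0]))
print(ang(c[0]-c[3]),ang(c[1]-c[2]),ang(c[1]-c[0])+90,ang(c[2]-c[3])+90)
l,r,t=f(97,280,.024),f(485,280,.024),f(278,38,.024);m=(l+r)/2
print("flange",m,np.linalg.norm(l-r),ang(t-m),np.linalg.norm(t-m))
p=(f(278,38,.024));q=f(290,515,.024);print("ptr",(p+q)/2,np.linalg.norm(p-q),ang(p-q))
E
```

```text
top [0.5643 0.2739 0.06  ] [np.float64(0.0387), np.float64(0.0264), np.float64(0.0371), np.float64(0.027)]
138.32992839546034 139.3567614698243 136.36837433118563 139.98737169270302
flange [0.56358467 0.27465194 0.024     ] 0.05149949120233504 140.0683812395115 0.03213519261257776
ptr [0.56314348 0.27372684 0.024     ] 0.06481175557570644 138.3131759417267
```

```bash
python3 -c "
from h import *
goto(.5638,.2742,.13,138.5)"
```

```text
clk 2.0667 tcp [0.5579 0.2516 0.1816] t 135.9 F [-0.4 -0.9 -0.1] | shift [11.5 20.5 51.5] turn [-0.0018 -0.0004 -0.0454]
```

Request:
step_arm --moves '[[[11.5,20.5,30],[0,0,-0.045],65],[[11.5,20.5,51],[0,0,-0.045],65],[[11.5,20.5,51],[0,0,-0.045],65],[[11.5,20.5,51],[0,0,-0.045],65]]'

```text
clock: 2.4
tcp_pos: [0.5633, 0.273, 0.1306]
orientation: [-0.001, 0.355, 0.935, -0.001]
wrist_force: [0.1, 0.2, 0.5]
finger_gap: 0.0652
grip_force: 0.0
```

```bash
python3 -c "
from h import *
goto(.5638,.2742,.028,138.5)"
```

```text
clk 2.4 tcp [0.5633 0.273  0.1306] t 138.36 F [0.1 0.2 0.5] | shift [  0.3   1.6 102.6] turn [-0.0031 -0.0012 -0.0024]
```

Request:
step_arm --moves '[[[0.4,1.2,30],[0,0,-0.002],65],[[0.4,1.2,60],[0,0,-0.002],65],[[0.4,1.2,85],[0,0,-0.002],65],[[0.4,1.2,102],[0,0,-0.002],65],[[0.4,1.2,102],[0,0,-0.002],65],[[0.4,1.2,102],[0,0,-0.002],65]]'

```text
clock: 2.9
tcp_pos: [0.5654, 0.2751, 0.0303]
orientation: [0.0, 0.354, 0.935, -0.0]
wrist_force: [-0.2, -0.0, 0.5]
finger_gap: 0.0652
grip_force: 0.0
```

Request:
step_arm --moves '[[[0,0,0],[0,0,0],15],[[0,0,0],[0,0,0],15],[[0,0,0],[0,0,0],15],[[0,0,0],[0,0,0],15],[[0,0,0],[0,0,0],15],[[0,0,0],[0,0,0],15],[[0,0,0],[0,0,0],15],[[0,0,0],[0,0,0],15]]' --grip_force 60

```text
clock: 3.57
tcp_pos: [0.5667, 0.2764, 0.0314]
orientation: [0.002, 0.354, 0.935, 0.001]
wrist_force: [-0.5, -1.2, 6.1]
finger_gap: 0.0269
grip_force: 60.4
```

Request:
step_arm --moves '[[[0,0,-20],[0,0,0],15],[[0,0,-50],[0,0,0],15],[[0,0,-80],[0,0,0],15],[[0,0,-110],[0,0,0],15],[[0,0,-110],[0,0,0],15],[[0,0,-110],[0,0,0],15]]'

```text
clock: 4.07
tcp_pos: [0.5668, 0.2768, 0.1419]
orientation: [0.002, 0.354, 0.935, 0.002]
wrist_force: [-0.4, -0.8, -1.8]
finger_gap: 0.0271
grip_force: 59.5
```

```bash
python3 -c "
from h import *
print(telemetry.get_state()['finger_gap'],telemetry.get_state()['ft_torque'])
goto(.5557,-.2244,.17,171)"
```

```text
0.027140923218044347 [ 0.02248291 -0.00073865 -0.02432841]
clk 4.0667 tcp [0.5668 0.2768 0.1419] t 138.6 F [-0.4 -0.8 -1.8] | shift [-323.3 -383.1  -29. ] turn [ 0.0038  0.0041 -0.5656]
```

Request:
step_arm --moves '[[[-162,-192,-15],[0.004,0.004,-0.56],15],[[-162,-192,-15],[0.004,0.004,-0.56],15],[[-162,-192,-15],[0.004,0.004,-0.56],15],[[-162,-192,-15],[0.004,0.004,-0.56],15],[[-162,-192,-15],[0.004,0.004,-0.56],15],[[-162,-192,-15],[0.004,0.004,-0.56],15],[[-162,-192,-15],[0.004,0.004,-0.56],15],[[-162,-192,-15],[0.004,0.004,-0.56],15]]'

```text
clock: 4.73
tcp_pos: [0.5588, 0.0219, 0.1529]
orientation: [-0.004, 0.084, 0.996, -0.001]
wrist_force: [-0.4, 0.6, -1.6]
finger_gap: 0.0271
grip_force: 59.9
```

```bash
python3 -c "
from h import *
goto(.635,-.237,.17,171)"
```

```text
clk 4.7333 tcp [0.5588 0.0219 0.1529] t 170.37 F [-0.4  0.6 -1.6] | shift [-118.3 -242.5  -17. ] turn [-0.0034 -0.0068 -0.0111]
```

Request:
step_arm --moves '[[[-118,-242,-17],[-0.002,-0.003,-0.008],15],[[-118,-242,-17],[-0.002,-0.003,-0.008],15],[[-118,-242,-17],[-0.002,-0.003,-0.008],15],[[-118,-242,-17],[-0.002,-0.003,-0.008],15],[[-118,-242,-17],[-0.002,-0.003,-0.008],15],[[-118,-242,-17],[-0.002,-0.003,-0.008],15],[[-118,-242,-17],[-0.002,-0.003,-0.008],15],[[-118,-242,-17],[-0.002,-0.003,-0.008],15]]'

```text
clock: 5.4
tcp_pos: [0.6379, -0.2365, 0.1692]
orientation: [-0.001, 0.079, 0.997, -0.001]
wrist_force: [-0.0, 0.8, -1.4]
finger_gap: 0.0273
grip_force: 60.1
```

Request:
step_arm --moves '[[[0,0,0],[0,0,0],15],[[0,0,0],[0,0,0],15],[[0,0,0],[0,0,0],15]]'

```text
clock: 5.65
tcp_pos: [0.6366, -0.2306, 0.1704]
orientation: [-0.002, 0.076, 0.997, 0.0]
wrist_force: [-0.2, 0.1, -0.9]
finger_gap: 0.0273
grip_force: 60.1
```

```bash
python3 - <<'E'
from h import *
goto(.5557,-.2244,.12,171)
im=snap("wrist","w2")[:,:,::-1]
cv2.imwrite("pics/w2c.png",cv2.resize(im[:,160:480],(640,800))[:600] if 0 else cv2.resize(im[40:400,140:500],(600,600),interpolation=cv2.INTER_CUBIC))
E
```

```text
clk 5.65 tcp [ 0.6366 -0.2306  0.1704] t 171.26 F [-0.2  0.1 -0.9] | shift [80.7 -6.2 50.7] turn [ 0.0003 -0.0036  0.0045]
```

View pics/w2c.png

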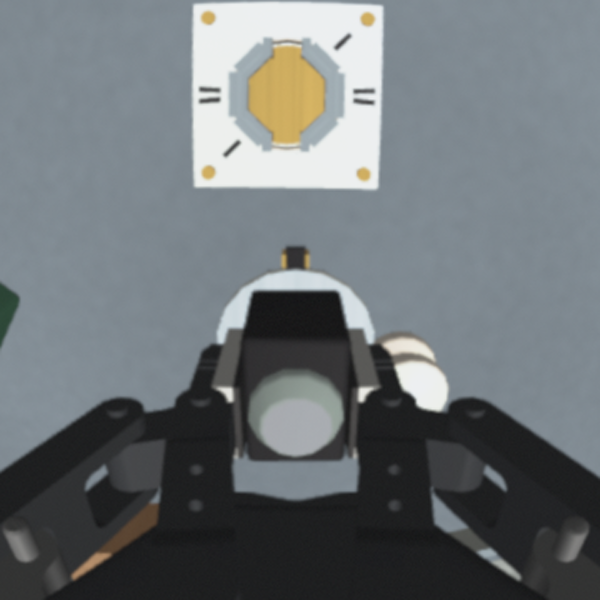

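```bash
python3 - <<'E'
import cv2,numpy as np
im=cv2.imread("pics/w2.png")
a=cv2.resize(im[38:158,252:372],(480,480),interpolation=cv2.INTER_CUBIC)
b=cv2.resize(im[182:302,268:348+20],(320,384),interpolation=cv2.INTER_CUBIC)
o=np.zeros((480,800,3),np.uint8);o[:,:480]=a;o[:384,480:]=b
cv2.imwrite("pics/w2d.png",o)
E
```

```text
(no output)
```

View pics/w2d.png

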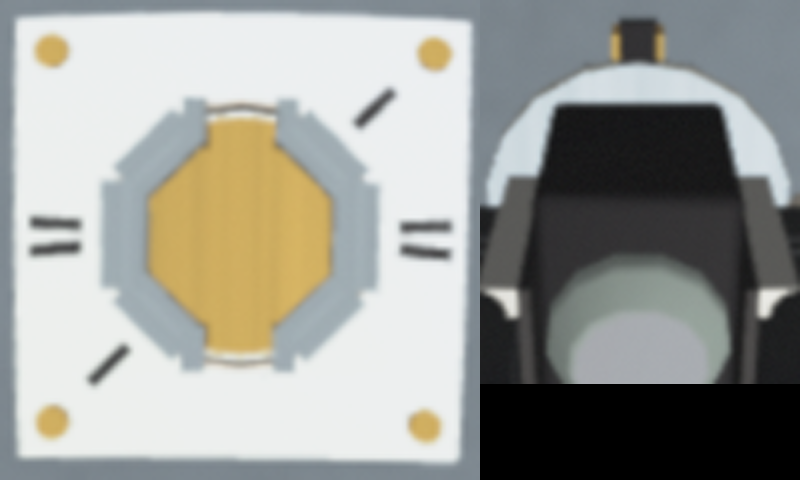

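```bash
cat > m.py <<'E'
from h import *
P=np.load("pics/w2.npy",allow_pickle=True).item()
f=lambda x,y,z:px2w("wrist",252+(x+.5)/4-.5,38+(y+.5)/4-.5,z,P)
g=lambda x,y,z:px2w("wrist",268+(x-480+.5)/3.2-.5,182+(y+.5)/3.2-.5,z,P)
ang=lambda d:np.degrees(np.arctan2(d[1],d[0]))
c=[f(*p,.037) for p in[(15,17),(472,20),(460,463),(18,458)]]
print("block",sum(c)/4,[np.linalg.norm(c[i]-c[i-1]).round(4) for i in range(4)],ang(c[0]-c[3]),ang(c[1]-c[2]),ang(c[1]-c[0])+90,ang(c[2]-c[3])+90)
h=[f(*p,.037) for p in[(52,51),(434,54),(425,425),(52,421)]];print("holes",sum(h)/4)
l,r=f(148,235,.045),f(332,235,.045);print("rim",(l+r)/2,np.linalg.norm(l-r))
t,b=f(241.5,134,.045),f(240,340,.045);print("gap dir",ang(t-b),(t+b)/2)
d=(f(426,240,.037)+f(55,237,.037))/2;print("dd",d,ang(f(426,240,.037)-f(55,237,.037))+90)
tt=np.load("pics/w2s.npy") if 0 else None
l,r=g(487,195,.163),g(790,195,.163);p=g(638,18,.162);print("flange chord",l,r,np.linalg.norm(l-r),"ptr",p)
import sys
tcp=np.array([.6366,-.2306]);t=np.radians(171.26);X=np.array([np.cos(t),np.sin(t)]);Y=np.array([np.sin(t),-np.cos(t)])
for q in(l,r,p):print((q[:2]-tcp)@X,(q[:2]-tcp)@Y)
E
python3 m.py
```

```text
block [ 0.5556571  -0.22313205  0.037     ] [np.float64(0.1007), np.float64(0.1008), np.float64(0.1009), np.float64(0.1007)] 170.6211595398299 170.59106442684262 170.60024000805436 170.49539392076554
holes [ 0.55557149 -0.22317962  0.037     ]
rim [ 0.55567925 -0.22312615  0.045     ] 0.03926704888871834
gap dir 170.76395974568445 [ 0.5562612 -0.2230438  0.045    ]
dd [ 0.55584704 -0.22323423  0.037     ] 170.58926277308439
flange chord [ 0.62977364 -0.25592518  0.163     ] [ 0.63762272 -0.20511298  0.163     ] 0.0514148596398915 ptr [ 0.60314912 -0.22591759  0.162     ]
0.0028989128321611213 -0.02606837725253184
0.002861929359506759 0.025346469085977184
0.0337739428723825 -0.00045485020333003187
```

```bash
python3 -c "
from h import *
goto(.5573,-.2230,.095,170.6)"
```

```text
clk 5.7 tcp [ 0.6367 -0.2307  0.1708] t 171.26 F [ 0.3  1.2 -1.5] | shift [79.4 -4.5 76.1] turn [-0.0001 -0.003   0.0115]
```

Request:
step_arm --moves '[[[40,-2,20],[0,-0.003,0.0115],15],[[75,-4.5,40],[0,-0.003,0.0115],15],[[79.4,-4.5,60],[0,-0.003,0.0115],15],[[79.4,-4.5,76],[0,-0.003,0.0115],15],[[79.4,-4.5,76],[0,-0.003,0.0115],15],[[79.4,-4.5,76],[0,-0.003,0.0115],15],[[79.4,-4.5,76],[0,-0.003,0.0115],15]]'

```text
clock: 6.28
tcp_pos: [0.5589, -0.2249, 0.0968]
orientation: [0.002, 0.082, 0.997, -0.001]
wrist_force: [0.5, 0.1, -1.2]
finger_gap: 0.0272
grip_force: 60.0
```

```bash
python3 - <<'E'
from h import *
goto(.5573,-.2230,.08,170.6)
im=snap("wrist","w3")[:,:,::-1]
cv2.imwrite("pics/w3c.png",cv2.resize(im[150:300,215:415],(800,600),interpolation=cv2.INTER_CUBIC))
E
```

```text
clk 6.2833 tcp [ 0.5589 -0.2249  0.0968] t 170.54 F [ 0.5  0.1 -1.2] | shift [ 1.9  1.7 16.8] turn [-0.0015  0.0034 -0.001 ]
```

View pics/w3c.png

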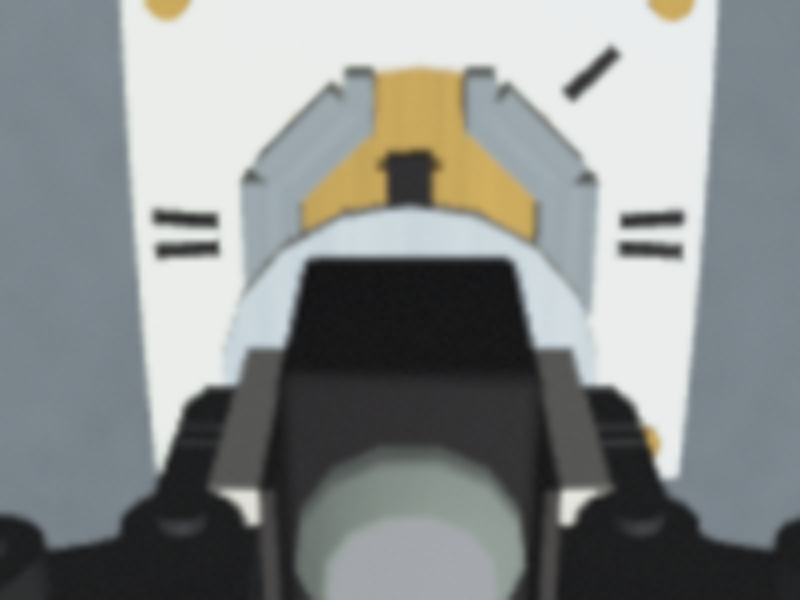

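Request:
step_arm --moves '[[[1.9,1.7,4],[-0.001,0.003,0],15],[[1.9,1.7,8],[-0.001,0.003,0],15],[[1.9,1.7,11],[-0.001,0.003,0],15],[[1.9,1.7,11],[-0.001,0.003,0],15],[[1.9,1.7,11],[-0.001,0.003,0],15],[[1.9,1.7,11],[-0.001,0.003,0],15]]'

```text
clock: 6.83
tcp_pos: [0.556, -0.2232, 0.0842]
orientation: [-0.001, 0.083, 0.997, 0.0]
wrist_force: [0.1, -0.1, -2.2]
finger_gap: 0.0274
grip_force: 60.0
```

```bash
python3 - <<'E'
from h import *
goto(.5573,-.2230,.0564,170.6)
E
```

```text
clk 6.8333 tcp [ 0.556  -0.2232  0.0842] t 170.47 F [ 0.1 -0.1 -2.2] | shift [-1.3  0.4 27.8] turn [ 0.0003 -0.002  -0.0024]
```

Request:
step_arm --moves '[[[-1.2,0.4,0],[0,-0.001,-0.002],15],[[-1.2,0.4,3],[0,-0.001,-0.002],15],[[-1.2,0.4,6],[0,-0.001,-0.002],15],[[-1.2,0.4,9],[0,-0.001,-0.002],15],[[-1.2,0.4,12],[0,-0.001,-0.002],15],[[-1.2,0.4,12],[0,-0.001,-0.002],15],[[-1.2,0.4,12],[0,-0.001,-0.002],15]]'

```text
clock: 7.42
tcp_pos: [0.557, -0.2228, 0.0719]
orientation: [-0.001, 0.082, 0.997, 0.0]
wrist_force: [0.1, -0.0, -0.4]
finger_gap: 0.0272
grip_force: 60.0
```

```bash
python3 - <<'E'
from h import *
goto(.5573,-.2230,.0564,170.6)
E
```

```text
clk 7.4167 tcp [ 0.557  -0.2228  0.0719] t 170.58 F [ 0.1 -0.  -0.4] | shift [-0.4 -0.1 15.5] turn [ 0.0005 -0.0016 -0.0003]
```

Request:
step_arm --moves '[[[-0.3,0,3],[0,0,0],15],[[-0.3,0,6],[0,0,0],15],[[-0.3,0,9],[0,0,0],15],[[-0.3,0,12],[0,0,0],15],[[-0.3,0,14],[0,0,0],15],[[-0.3,0,16],[0,0,0],15],[[-0.3,0,16],[0,0,0],15],[[-0.3,0,16],[0,0,0],15]]'

```text
clock: 8.08
tcp_pos: [0.5576, -0.223, 0.0564]
orientation: [-0.0, 0.082, 0.997, 0.0]
wrist_force: [-2.2, -0.5, 0.2]
finger_gap: 0.0271
grip_force: 60.1
```

```bash
python3 - <<'E'
from h import *
goto(.5573,-.2230,.0564,170.6)
E
```

```text
clk 8.0833 tcp [ 0.5576 -0.223   0.0564] t 170.59 F [-2.2 -0.5  0.2] | shift [ 0.3 -0.   0. ] turn [ 0.0002 -0.0007 -0.0003]
```

Request:
step_arm --moves '[[[0.2,0,1],[0,0,0],15],[[0.2,0,2],[0,0,0],15],[[0.2,0,2],[0,0,0],15],[[0.2,0,2],[0,0,0],15]]'

```text
clock: 8.42
tcp_pos: [0.5575, -0.2231, 0.0563]
orientation: [0.0, 0.082, 0.997, -0.0]
wrist_force: [-4.5, 1.9, 11.5]
finger_gap: 0.0273
grip_force: 61.9
```

Request:
step_arm --moves '[[[0.4,-0.1,0],[0,0,0.05],15],[[0.4,-0.15,0],[0,0,0.1],15],[[0.4,-0.25,0],[0,0,0.15],15],[[0.4,-0.35,0],[0,0,0.2],15],[[0.4,-0.4,0],[0,0,0.25],15],[[0.4,-0.5,0],[0,0,0.3],15],[[0.4,-0.5,0],[0,0,0.35],15],[[0.4,-0.6,0],[0,0,0.4],15]]' --grip_force 80

```text
clock: 9.08
tcp_pos: [0.5583, -0.2234, 0.0564]
orientation: [0.001, 0.279, 0.96, 0.0]
wrist_force: [-1.1, 3.1, 10.1]
finger_gap: 0.0264
grip_force: 78.1
```

```bash
python3 - <<'E'
from h import *
goto(.5573,-.2230,.0564,125.6);print(telemetry.get_state()['ft_torque'])
E
```

```text
clk 9.0833 tcp [ 0.5583 -0.2234  0.0564] t 147.59 F [-1.1  3.1 10.1] | shift [ 1.1 -0.2 -0. ] turn [0.0019 0.0021 0.3838]
[0.67875862 0.20800284 0.29004666]
```

Request:
step_arm --moves '[[[0.1,-0.1,0],[0,0,0.06],15],[[0.1,-0.2,0],[0,0,0.12],15],[[0.2,-0.2,0],[0,0,0.18],15],[[0.3,-0.3,0],[0,0,0.24],15],[[0.3,-0.4,0],[0,0,0.3],15],[[0.3,-0.4,0],[0,0,0.36],15],[[0.3,-0.4,0],[0,0,0.385],15],[[0.3,-0.4,0],[0,0,0.385],15]]'

```text
clock: 9.75
tcp_pos: [0.5578, -0.2238, 0.0564]
orientation: [0.001, 0.457, 0.889, 0.0]
wrist_force: [-1.0, 2.6, 9.3]
finger_gap: 0.0268
grip_force: 78.1
```

Request:
step_arm --moves '[[[0,0,0],[0,0,0],15],[[0,0,0],[0,0,0],15],[[0,0,0],[0,0,0],15],[[0,0,0],[0,0,0],15]]'

```text
clock: 10.08
tcp_pos: [0.5578, -0.2238, 0.0564]
orientation: [0.001, 0.457, 0.89, 0.0]
wrist_force: [-0.9, 3.7, 10.6]
finger_gap: 0.0269
grip_force: 78.1
```

```bash
python3 - <<'E'
from h import *
goto(.5573,-.2230,.0564,125.6);print(telemetry.get_state()['ft_torque'])
im=snap("wrist","w4")[:,:,::-1]
cv2.imwrite("pics/w4c.png",cv2.resize(im[150:300,215:415],(800,600),interpolation=cv2.INTER_CUBIC))
E
```

```text
clk 10.0833 tcp [ 0.5578 -0.2238  0.0564] t 125.63 F [-0.9  3.7 10.6] | shift [ 1.   0.1 -0. ] turn [0.002  0.002  0.0006]
[ 0.41075468  0.24651582 -0.01191069]
```

View pics/w4c.png

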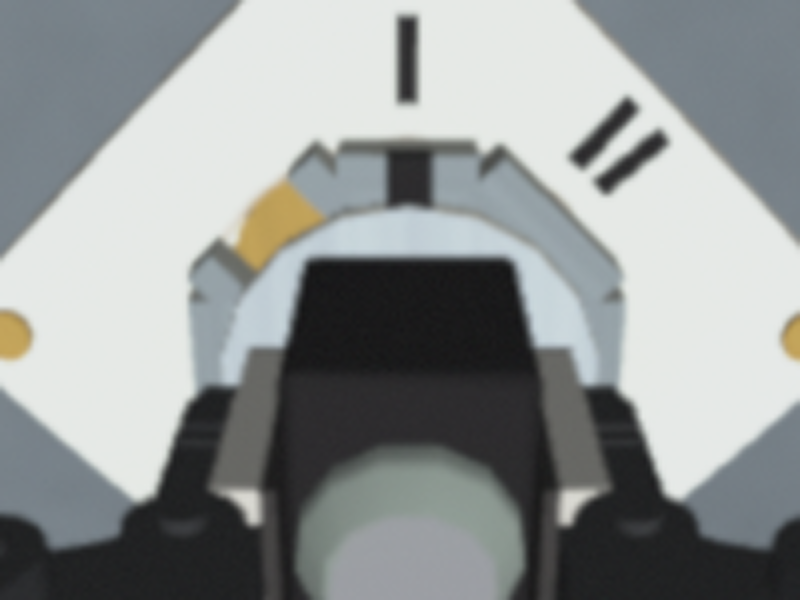

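The lamp's pointer (410,180) lines up with the single dash (408,60), and its flange sits flat on the rim. The grip is steady at 78 N with about 10 N pressing down, so I hand in.

```bash
python3 -c "
from h import *
print(env.hand_in())"
```

```text
the job is handed in; nothing more can be done
None
```

I handed the job in with the black lamp fully home in the white holder, turned about 45° clockwise to the single dash and still gripped at 78 N; the hand-in gave no verdict back.

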